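Hang the wet flask ring up to drip dry on the stand's J-hook

ROBOT

A 6-joint arm with a two-finger parallel gripper is mounted at the origin on a cart in front of the work surface, level with it; the furniture and walls round the work are solid. World frame = base frame: x ahead of the robot, y to its left, z up, the work surface at z = 0. Lengths are in m, angles in rad, forces in N, time in s.
With the tool pointing down it reaches from about 0.275 to 0.875 m from the base axis. Payload 12.5 kg.
Tool frame: the origin (TCP) lies on the centre line of the jaws, within the pads' length; the fingertips stand r.finger_overhang ahead of it and the grasp point (between the pads) lies 3 mm ahead of it (r.finger_overhang is the distance from the TCP to the fingertips, in m); z points along the fingers, y is the line along which they close (so a half turn about z gives the same grasp; the last joint's range is limited). The gripper opens to 85 mm and grips with 20 to 120 N. Pads are 22 mm wide; open, the fingers measure 114 mm over their backs; the gripper's body (76 mm by 85 mm) begins 54 mm behind the grasp point. The pads swing forward as they close: fully open they stand 13 mm farther back than shut.
Start: joints at [1.255, 0.351, 1.652, -0, 1.139, -0.085], TCP at [0.126, 0.535, 0.253] pointing down, gripper open.
Joint ranges: [-2.75, 2.75], [-0.79, 2.1], [0.01, 2.65], [-1.57, 4.71], [0.07, 3.14], [-2.87, 2.87]. Speed limits (rad/s): [2.22, 2.22, 2.79, 3.14, 3.14, 3.14].

INTERFACE

Orientations are given as a unit quaternion [x, y, z, w].
In Python, from cell import r, optics gives the robot as it stands. The module is installed in compiled form; this text tells all that it offers. Calls block until the motion is done:
- r.move_to(position, orientation): joint-space move of the TCP to a pose.
- r.move_linear(position, rot=None, vel=0.15): straight line of the TCP; rot=None keeps the orientation; vel is the mean speed in m/s.
- r.set_joints(angles): joint-space move.
- r.set_gripper(opening, squeeze=None): opening from 0.0 (shut) to 1.0 (fully open); squeeze is the grip in N (None keeps the last); returns when the fingers have stopped.
- r.sleep(seconds).
- r.inverse_kinematics(position, orientation): joint angles nearest the present ones, or None.
- optics.get_image(name): name is "scene" or "top" or "wrist"; returns a dict with "pixels" (384x512x3 uint8, red, green, blue), "depth" (384x512 float32, m along the optical axis (not along the pixel's ray), 0 where there is no reading), "fx", "fy", "cx", "cy" (pixels), "camera_from_world" (4x4, takes a point from world to camera coordinates); the wrist camera has in their place "mount" (4x4, takes a point from camera to tool coordinates, whose origin is the TCP and whose axes are the flange's). Camera axes: x right, y down, z forward; pixel columns grow to the right and rows downward; lengths in m; the calibration is good to about 2 mm. The wrist camera is an equidistant fisheye: a pixel r from the principal point sees the ray r / f radians off the axis. A picture is of the moment at which its call begins: read the wrist's pose just before it.
A pose or a line that the arm cannot do raises r.PlanningError and nothing moves.
- r.hand_in(): hands the job in; it is judged then, once.
Readings, each from a call of its own:
- r.current_t(): time.
- r.current_q(): joint angles.
- r.current_qvel(): joint speeds.
- r.current_effort(): joint torques, N m.
- r.current_tool_pos(): TCP position.
- r.current_ee_rot(): TCP orientation.
- r.current_contact_force(): force on the tool from outside, world axes, zero at the start.
- r.current_torque(): the same for the moment, N m.
- r.current_opening(): opening from 0.0 (shut) to 1.0 (fully open).
- r.current_finger_force(): force on a finger pad.
Only numpy, scipy, OpenCV 4.12 (cv2) and the standard library are available. Lean on these libraries where they do the work, as an engineer would, in place of code of your own. Each camera call takes 0.05 s, during which the arm holds its last target. There are 200 camera calls.

TASK

Two steel ring weights have come out of the water bath: pick up the larger one by its rim and hook it over the J-hook on the retort stand to drip dry; the hook clamp was left at some height on the rod, so find out how high it is. Lower the ring gently until the hook carries it before you let go, and leave it hanging free and still, upright, in the bend of the hook. Do not shove or tip the stand, and leave the small ring, the culture flask and the little bottle where they are.

Things in the scene. Friction and masses are not known exactly. Their poses are not given: they have to be found in the camera images.
- ring_large: The larger of two plain steel rings (flask weights) lying flat on the worktop: a round hoop of round bar, outer diameter 158 mm, inner diameter 122 mm, bar 18 mm thick, centre line of the bar on a circle of radius 70 mm; 0.2 to 0.33 kg. Origin at the centre of the ring (9 mm above the worktop when lying), z axis = axis of the hoop.
- ring_small: The smaller steel ring, to be left alone: outer diameter 114 mm, inner 78 mm, bar 18 mm, lying flat. Origin at its centre, z its axis. (Behind the work stands a water bath, its flat front 0.69 m ahead of the robot, 310 mm high.)
- stand: Retort stand, 2.5 kg, loose on the worktop (tips if pushed sideways with over 4 N high up). Origin on the worktop under the axis of its upright 12 mm steel rod, which is 390 mm high; -x is the way its hook points (to the robot's left), z up. Grey base plate from x = -155 to +50 mm, 130 mm wide, top at 15 mm. A 30 mm clamp on the rod, thumbscrews towards +x and -y, carries the J-hook.
- under_bend (a point): Point on the worktop straight below the hook's bend, at x = -75 mm of the stand. The J-hook is 8 mm round steel in the stand's plane y = 0: level from the clamp to x = -40 mm, down 30 mm into the round bend, the lowest point at x = -75 mm. The clamp's height differs each time and is NOT reported: the wire's centre at the bottom of the bend lies 170 to 280 mm above this point; look or feel for it.
- under_tip (a point): Point on the worktop straight below the hook's tip, a 12 mm ball at x = -101 mm of the stand. The ball's top is 49 mm above the wire's centre at the bottom of the bend (so 219 to 329 mm above this point): the highest part of the hook; the level part at the clamp is 30 mm above that centre. The ring's 18 mm bar fits freely in the bend. The clamp holds a light tap from above.
- culture_flask: Bystander: flat culture flask lying down, 108 x 90 x 23 mm, origin at the centre of its underside.
- reagent_b: Bystander: small white-capped bottle, 44 mm across, 82 mm tall, origin at the centre of its underside.

How it is judged:
By the outcome, as a careful person would: the job done as asked, in the order asked, and still so for the second after the job is handed in, with the robot touching nothing.
It also fails if it takes over 64 s, if anything falls off the work surface, if the arm or the gripper's body presses on something with over 40 N, if the wrist force passes 120 N, or if a joint passes its speed limit or range.

## Working session

There is one attempt and no reset: what is moved stays moved. The work goes in short steps, each a Python script; the robot and the scene stay as the last script left them, time stands still between calls to the robot, and variables do not carry over. Pictures are saved under pics/ and viewed, at most 10 in all, crops included, and the job is handed in when it is done.

```bash
mkdir -p pics; ls
cat > h.py <<'E'
import numpy as np, cv2
from cell import r, optics
def pts(im):
    d=im["depth"]; v,u=np.mgrid[:d.shape[0],:d.shape[1]]
    P=np.stack([(u-im["cx"])/im["fx"]*d,(v-im["cy"])/im["fy"]*d,d],-1)
    T=np.linalg.inv(im["camera_from_world"]); return P@T[:3,:3].T+T[:3,3]
E
python3 - <<'E'
from h import *
ims=[optics.get_image(n) for n in("scene","top")]
for n,i in zip(("scene","top"),ims):
    np.savez(f"{n}.npz",**i); 
    T=np.linalg.inv(i["camera_from_world"]); print(n,i["fx"],i["cx"],T[:3].round(3).tolist(),(i["depth"]>0).mean())
    cv2.imwrite(f"pics/{n}.png",cv2.resize(i["pixels"][:,:,::-1],(768,576)))
print(r.finger_overhang,r.current_t(),r.current_ee_rot())
E
```

```text
pics
scene 426.9673781769837 252.8822175438694 [[0.689, -0.287, 0.666, -0.402], [-0.725, -0.299, 0.621, -0.894], [0.021, -0.91, -0.414, 0.619]] 0.996185302734375
top 403.4762431342591 248.5842864701418 [[0.022, -0.998, 0.067, 0.408], [-0.999, -0.02, 0.026, -0.092], [-0.024, -0.068, -0.997, 1.183]] 0.9962666829427084
0.022 0.1 [ 1.15124319e-01  9.93350951e-01 -5.16547404e-04 -1.15974369e-04]
```

View pics/scene.png

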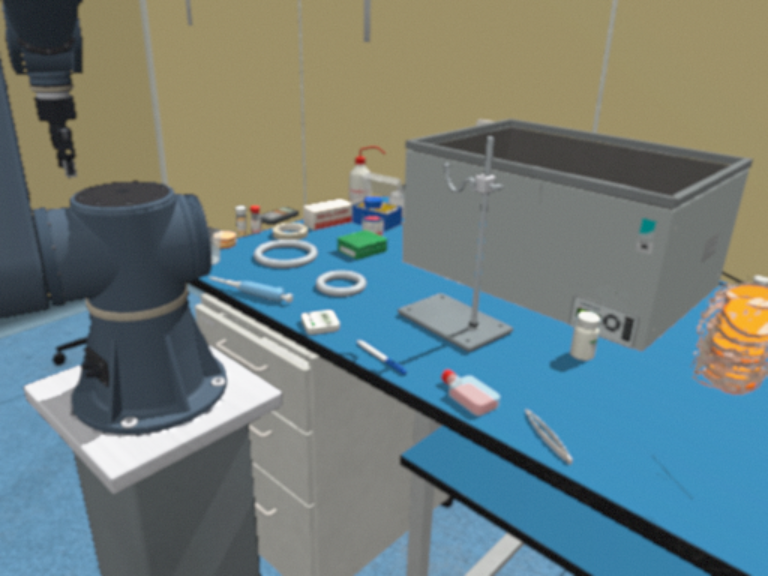

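View pics/top.png

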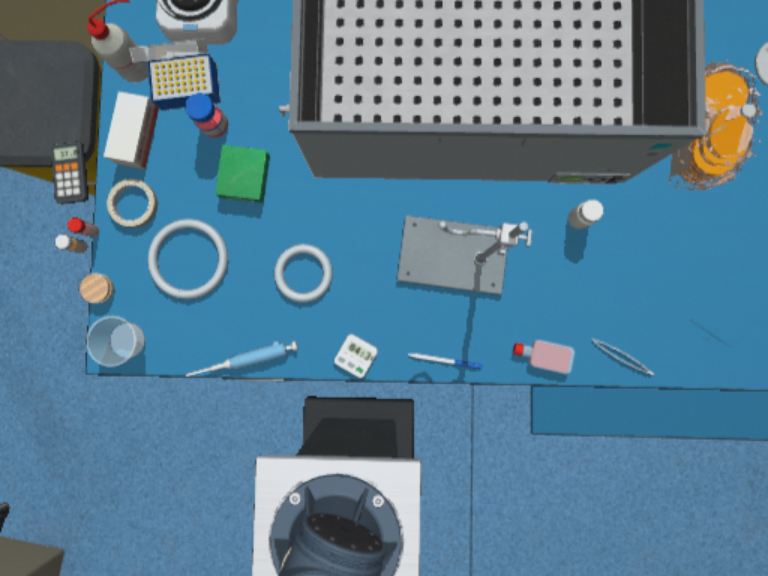

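The scene view shows the stand with its hook at about (450–485, 165–190) in the doubled image. In the top view the large ring is at (188, 259), the small ring at (303, 273), and the stand plate spans about (400–507, 215–295) with the hook along (440–500, 230).

Run:
```python
from h import *
t=dict(np.load("top.npz")); s=dict(np.load("scene.npz"))
Pt=pts(t); Ps=pts(s)
def ray(im,uv):
    T=np.linalg.inv(im["camera_from_world"]); d=T[:3,:3]@[(uv[0]-im["cx"])/im["fx"],(uv[1]-im["cy"])/im["fy"],1]; return T[:3,3],d
def onz(im,uv,z):
    o,d=ray(im,uv); return o+d*(z-o[2])/d[2]
hsv=cv2.cvtColor(t["pixels"],cv2.COLOR_RGB2HSV)
m=((hsv[...,1]<70)&(hsv[...,2]>110)).astype(np.uint8)
c,_=cv2.findContours(m,cv2.RETR_EXTERNAL,cv2.CHAIN_APPROX_NONE)
for k in c:
    if cv2.contourArea(k)>500:
        (u,v),R=cv2.minEnclosingCircle(k)
        if u<240 and 100<v<220: 
            e=cv2.fitEllipse(k); print("ring",u,v,R,e, onz(t,e[0],.009).round(4))
# plate
mp=((abs(Pt[...,2]-.015)<.006)&(hsv[...,1]<70)&(hsv[...,2]<170)); mp[:, :255]=0; mp[:,345:]=0; mp[:135]=0; mp[205:]=0
k=max(cv2.findContours(cv2.morphologyEx(mp.astype(np.uint8),cv2.MORPH_CLOSE,np.ones((9,9))),0,1)[0],key=cv2.contourArea)
P=np.array([onz(t,q[0],.015)[:2] for q in k],np.float32); R=cv2.minAreaRect(P); print("plate",R,cv2.boxPoints(R).round(4).tolist())
for n,Q,im in(("top",Pt,t),("scene",Ps,s)):
    w=(Q[...,2]>.1)&(Q[...,2]<.42)&(Q[...,0]>.3)&(Q[...,0]<.6)&(Q[...,1]>-.4)&(Q[...,1]<-.1)
    v,u=np.where(w); print(n,w.sum(),u.min(),u.max(),v.min(),v.max())
    q=Q[w]; 
    for y in np.arange(-.34,-.1,.01):
        a=q[(q[:,1]>=y)&(q[:,1]<y+.01)]
        if len(a): print(round(y,3),len(a),"x",np.median(a[:,0]).round(3),"z",a[:,2].min().round(3),np.median(a[:,2]).round(3),a[:,2].max().round(3))
a=cv2.resize(s["pixels"][85:155,285:345],None,fx=8,fy=8,interpolation=2)
b=cv2.resize(t["pixels"][135:205,260:360],None,fx=7,fy=7,interpolation=2)
cv2.imwrite("pics/crop_s.png",a[...,::-1]);cv2.imwrite("pics/crop_t.png",b[...,::-1])
```

```text
ring 201.84359741210938 181.67771911621094 19.366127014160156 ((201.65098571777344, 181.58668518066406), (37.324806213378906, 37.846519470214844), 41.2184944152832) [0.5067 0.0764 0.009 ]
ring 124.95762634277344 172.27117919921875 26.815675735473633 ((124.58000946044922, 172.04542541503906), (51.38923263549805, 52.84091567993164), 41.36402893066406) [0.5304 0.305  0.009 ]
ring 87.40983581542969 134.95082092285156 16.616008758544922 ((86.79461669921875, 134.61048889160156), (30.526220321655273, 31.76641845703125), 47.530887603759766) [0.64  0.423 0.009]
plate ((0.5468630790710449, -0.21465536952018738), (0.20284239947795868, 0.12848545610904694), 83.4586410522461) [[0.4715000092983246, -0.30809998512268066], [0.5990999937057495, -0.32269999384880066], [0.6222000122070312, -0.12120000272989273], [0.49459999799728394, -0.10660000145435333]]
top 524 292 354 148 170
-0.3 30 x 0.541 z 0.306 0.311 0.315
-0.29 20 x 0.537 z 0.306 0.309 0.312
-0.28 20 x 0.537 z 0.306 0.32 0.391
-0.27 168 x 0.538 z 0.104 0.322 0.393
-0.26 98 x 0.537 z 0.296 0.32 0.325
-0.25 45 x 0.54 z 0.295 0.312 0.32
-0.24 15 x 0.545 z 0.307 0.309 0.316
-0.23 20 x 0.546 z 0.306 0.308 0.31
-0.22 20 x 0.546 z 0.299 0.303 0.309
-0.21 18 x 0.547 z 0.281 0.29 0.3
-0.2 17 x 0.548 z 0.274 0.282 0.286
-0.19 14 x 0.55 z 0.279 0.282 0.29
-0.18 15 x 0.55 z 0.283 0.295 0.324
-0.17 24 x 0.552 z 0.302 0.324 0.327
scene 690 295 334 91 194
-0.3 25 x 0.538 z 0.305 0.309 0.314
-0.29 4 x 0.539 z 0.307 0.31 0.313
-0.28 253 x 0.54 z 0.1 0.297 0.391
-0.27 246 x 0.538 z 0.103 0.258 0.392
-0.26 56 x 0.528 z 0.268 0.31 0.33
-0.25 3 x 0.532 z 0.313 0.316 0.318
-0.24 3 x 0.544 z 0.31 0.311 0.313
-0.23 9 x 0.544 z 0.302 0.309 0.312
-0.22 15 x 0.546 z 0.288 0.3 0.31
-0.21 14 x 0.547 z 0.28 0.285 0.296
-0.2 5 x 0.548 z 0.279 0.281 0.285
-0.19 12 x 0.548 z 0.278 0.283 0.29
-0.18 30 x 0.551 z 0.286 0.303 0.325
-0.17 15 x 0.551 z 0.295 0.319 0.328
```

View pics/crop_s.png

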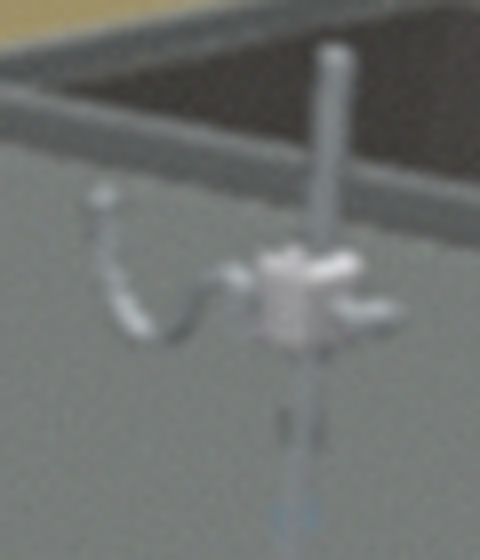

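View pics/crop_t.png

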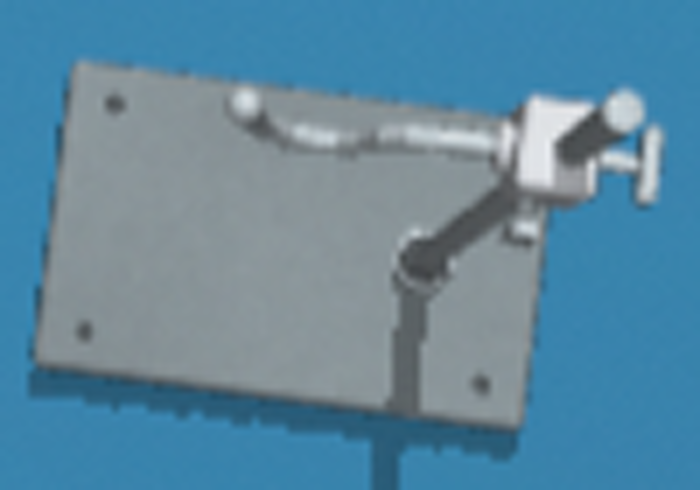

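Depth from both views agrees: the bend's wire centre is at z≈0.277 and the ball top at 0.326. Next I check which grasp angle can be reached.

```bash
cat >> h.py <<'E'
from scipy.spatial.transform import Rotation as Ro
h=np.array([.114,.9935,0]); h/=np.linalg.norm(h); n=np.array([h[1],-h[0],0]); Z=np.array([0,0,1.])
rod=np.array([.5407,-.2679,0]); bend=rod+.075*h+.277*Z
C=np.array([.5304,.305,.009]); OFF=.015
def pose(th,al,c,s=1):
    """tool pose for ring centre c, th=0 ring flat, pi/2 ring upright; al grip angle; s=flip"""
    R=Ro.from_rotvec(-th*n)
    e=R.apply(-np.cos(al)*n-np.sin(al)*h); z=R.apply(-Z)
    y=s*e; M=np.stack([np.cross(y,z),y,z],1)
    return c+.07*e-OFF*z, Ro.from_matrix(M).as_quat()
E
python3 - <<'E'
from h import *
t=dict(np.load("top.npz")); P=pts(t)
w=(P[...,2]>.012)&(P[...,2]<.03)&(np.linalg.norm(P[...,:2]-C[:2],axis=-1)<.09); q=P[w]
A=np.c_[2*q[:,:2],np.ones(len(q))]; a=np.linalg.lstsq(A,(q[:,:2]**2).sum(1),rcond=None)[0]; print(a[:2],np.sqrt(a[2]+a[0]**2+a[1]**2),len(q),q[:,2].max())
print(Ro.from_rotvec(-np.pi/2*n).apply(Z),h)
up=C+[-.03,-.0,.33]
H=bend+.013*Z-.07*Z
for al in(30,45,60):
  for s in(1,-1):
    o=[]
    for th,c in((0,C),(0,up),(.5,up),(1,up),(np.pi/2,up),(np.pi/2,H+.15*h+.06*Z),(np.pi/2,H+.06*Z),(np.pi/2,H)):
        j=r.inverse_kinematics(*pose(th,np.radians(al),c,s)); o.append(None if j is None else np.round(j,2).tolist())
    print(al,s,*o,sep="\n  ")
E
```

```text
[0.52902677 0.30313565] 0.07021066807797174 796 0.02460035109966774
[ 1.13997820e-01  9.93481000e-01 -2.22044605e-16] [0.11399782 0.993481   0.        ]
30
  1
  None
  None
  None
  None
  None
  [0.31, 0.64, 1.7, -1.27, 1.87, -2.85]
  [0.04, 0.57, 1.85, -1.45, 1.68, -2.81]
  [0.04, 0.68, 1.86, -1.44, 1.66, -2.69]
30
  -1
  [0.45, 0.68, 1.81, -0.0, 0.66, 0.04]
  [0.48, 0.2, 1.6, -0.0, 1.34, 0.07]
  [0.65, 0.39, 1.39, -0.36, 1.72, 0.25]
  [0.77, 0.6, 1.24, -0.66, 2.08, 0.27]
  [0.82, 0.81, 1.19, -1.06, 2.39, 0.13]
  [0.31, 0.64, 1.7, -1.27, 1.87, 0.29]
  [0.04, 0.57, 1.85, -1.45, 1.68, 0.33]
  [0.04, 0.68, 1.86, -1.44, 1.66, 0.45]
45
  1
  None
  None
  None
  None
  None
  None
  None
  None
45
  -1
  [0.42, 0.68, 1.81, -0.0, 0.66, -0.25]
  [0.44, 0.2, 1.6, -0.0, 1.34, -0.23]
  [0.63, 0.38, 1.38, -0.37, 1.72, -0.04]
  [0.75, 0.59, 1.22, -0.68, 2.08, -0.03]
  [0.8, 0.81, 1.15, -1.1, 2.39, -0.18]
  [0.3, 0.63, 1.67, -1.29, 1.87, -0.01]
  [0.04, 0.56, 1.82, -1.46, 1.68, 0.02]
  [0.04, 0.66, 1.83, -1.45, 1.66, 0.14]
60
  1
  [0.39, 0.68, 1.79, -0.0, 0.67, 2.59]
  [0.41, 0.21, 1.59, -0.0, 1.34, 2.62]
  [0.6, 0.38, 1.37, -0.38, 1.73, 2.81]
  [0.72, 0.59, 1.2, -0.7, 2.09, 2.81]
  [0.79, 0.82, 1.12, -1.15, 2.4, 2.64]
  [0.29, 0.63, 1.63, -1.3, 1.88, 2.83]
  [0.04, 0.56, 1.78, -1.47, 1.68, 2.86]
  None
60
  -1
  [0.39, 0.68, 1.79, -0.0, 0.67, -0.55]
  [0.41, 0.21, 1.59, -0.0, 1.34, -0.53]
  [0.6, 0.38, 1.37, -0.38, 1.73, -0.33]
  [0.72, 0.59, 1.2, -0.7, 2.09, -0.33]
  [0.79, 0.82, 1.12, -1.15, 2.4, -0.5]
  [0.29, 0.63, 1.63, -1.3, 1.88, -0.31]
  [0.04, 0.56, 1.78, -1.47, 1.68, -0.28]
  [0.04, 0.66, 1.79, -1.45, 1.67, -0.16]
```

```bash
sed -i 's/^C=.*; OFF/C=np.array([.5298,.3043,.009]); OFF/' h.py; echo 'AL=np.radians(45); S=-1' >> h.py
python3 - <<'E'
from h import *
p,q=pose(0,AL,C,S)
r.move_to(p+.17*Z,q); r.set_gripper(.55,80)
f0=r.current_contact_force(); print(f0)
r.move_linear(p+.02*Z,vel=.2); r.move_linear(p,vel=.04)
print(p,r.current_tool_pos(),r.current_contact_force())
r.set_gripper(0,80); print(r.current_opening(),r.current_finger_force(),r.current_contact_force())
r.move_linear(p+.12*Z,vel=.1); r.sleep(.3)
print(r.current_opening(),r.current_finger_force(),r.current_contact_force(),r.current_torque(),r.current_t())
im=optics.get_image("top"); np.savez("lift.npz",**im,pos=r.current_tool_pos(),rot=r.current_ee_rot())
P=pts(im); cp=C+.12*Z
w=(P[...,2]>.11)&(P[...,2]<.16)&(abs(np.linalg.norm(P[...,:2]-cp[:2],axis=-1)-.07)<.014); a=P[w]
s=np.linalg.lstsq(np.c_[a-cp][:,[0,1]].__class__(np.c_[a[:,0]-cp[0],a[:,1]-cp[1],np.ones(len(a))]) if 0 else np.c_[a[:,0]-cp[0],a[:,1]-cp[1],np.ones(len(a))],a[:,2],rcond=None)[0]; print("tilt",s,len(a))
cv2.imwrite("pics/lift.png",cv2.resize(im["pixels"][60:260,20:300,::-1],(784,560)))
E
```

```text
[ 0.08188294  0.40030865 -0.72229115]
[0.4749826 0.2607678 0.024    ] [0.47501113 0.26075068 0.02393254] [ 0.3595078  -0.09794766 -0.01237578]
0.17968376921946658 77.55321376025677 [-0.8045127  -0.65455557  5.47639332]
0.17617470956333653 77.64020137488842 [ 0.27237016  0.3379209  -2.38340562] [-0.0853347   0.1280993  -0.01010656] 5.8
tilt [-0.01534139  0.00601659  0.13495388] 586
```

View pics/lift.png

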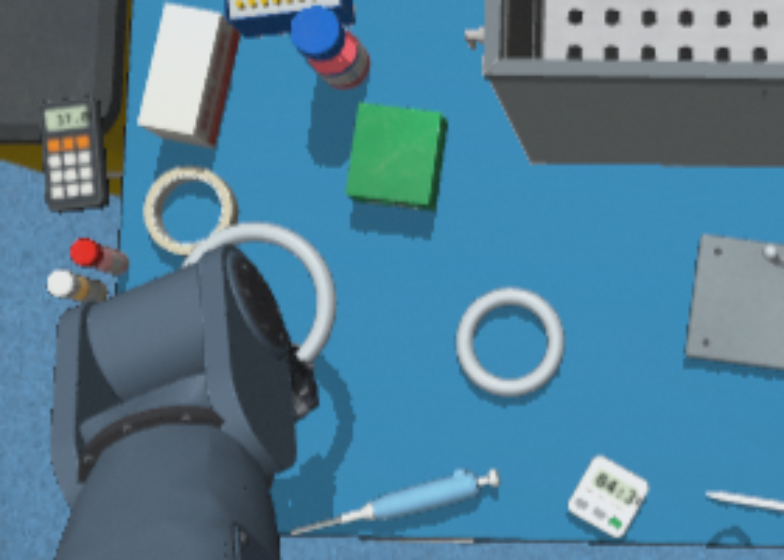

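The ring is held level and lies where expected. Next I raise it, turn it upright, and bring it to a pose left of the hook for a check.

```bash
echo 'H=bend+(.013-.07)*Z' >> h.py
python3 - <<'E'
from h import *
up=C+[-.03,0,.33]; pre=H+.13*h+.062*Z
r.move_linear(pose(0,AL,C+.2*Z,S)[0],vel=.2)
for th,c in((0,up),(.5,up),(1.,up),(np.pi/2,up),(np.pi/2,(up+pre)/2),(np.pi/2,pre)):
    r.move_to(*pose(th,AL,c,S))
r.sleep(.5)
p,q=pose(np.pi/2,AL,pre,S); print(p,r.current_tool_pos(),r.current_opening(),r.current_contact_force(),r.current_t(),r.current_q().round(2) if hasattr(r.current_q(),'round') else r.current_q())
for nme in("top","scene"):
    im=optics.get_image(nme); np.savez(f"pre_{nme}.npz",**im); P=pts(im)
    d=P-pre; a=d@h; u=d@n; z=d[...,2]; rr=np.hypot(u,z)
    w=(abs(a)<.03)&(abs(rr-.07)<.02)
    # skip gripper zone (near side, up 45deg)
    ang=np.degrees(np.arctan2(z,-u)); w&=(abs(ang-45)>35)
    for lo in range(-180,180,30):
        k=w&(ang>=lo)&(ang<lo+30)
        if k.sum()>5: print(nme,lo,k.sum(),"a",np.median(a[k]).round(4),"r",np.median(rr[k]).round(4), rr[k].max().round(4))
im=optics.get_image("scene"); cv2.imwrite("pics/pre.png",cv2.resize(im["pixels"][60:260,200:460,::-1],(780,600)))
E
```

```text
[ 0.51660472 -0.04369158  0.33149747] [ 0.51663406 -0.04349348  0.33148122] 0.17585979162069076 [ 0.26762405  0.1237712  -2.78605534] 10.425 [ 0.27  0.62  1.7  -1.31  1.85 -0.01]
top -180 10 a -0.0084 r 0.0617 0.0643
top -150 25 a -0.0075 r 0.0624 0.0664
top -120 34 a -0.0075 r 0.0623 0.0689
top -90 34 a -0.0072 r 0.0645 0.0719
top -60 20 a -0.0079 r 0.0669 0.072
top -30 7 a -0.0086 r 0.0717 0.0812
top 0 10 a -0.0033 r 0.0814 0.0825
top 60 55 a -0.0012 r 0.077 0.0803
top 90 143 a -0.001 r 0.076 0.0809
top 120 77 a -0.0015 r 0.0748 0.0782
top 150 10 a -0.0056 r 0.0743 0.0762
scene -180 59 a -0.0062 r 0.0621 0.0719
scene -150 58 a -0.0061 r 0.0617 0.0761
scene -120 52 a -0.0071 r 0.0634 0.0727
scene -90 49 a -0.0073 r 0.0666 0.0777
scene -60 57 a -0.0079 r 0.0725 0.0801
scene -30 72 a -0.0069 r 0.0767 0.0827
scene 0 29 a -0.0061 r 0.0784 0.083
scene 60 19 a -0.0088 r 0.0755 0.0812
scene 90 53 a -0.0077 r 0.0714 0.0796
scene 120 54 a -0.0071 r 0.0664 0.0782
scene 150 59 a -0.0065 r 0.0627 0.0734
```

View pics/pre.png

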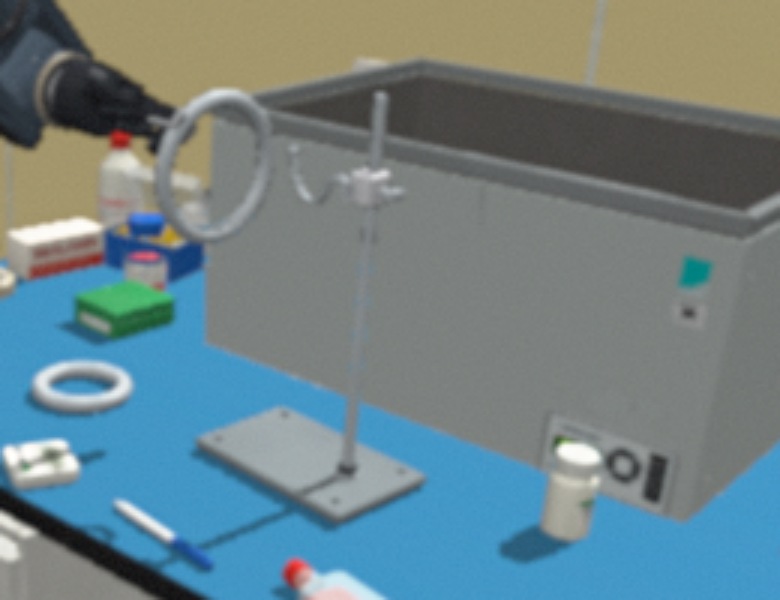

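The ring is upright (top at about (225, 95)) and stands left of the hook tip at (293, 152), with its top bar above the ball. I thread it on and lower it while watching the force.

Run:
```python
from h import *
F=lambda: np.array(r.current_contact_force())
P=lambda dz: pose(np.pi/2,AL,H+dz*Z,S)[0]
r.move_linear(P(.062),vel=.06); r.sleep(.4); f0=F(); print("in",f0,r.current_t())
r.move_linear(P(.012),vel=.04); r.sleep(.3); print(F()-f0)
dz=.012
while dz>-.008:
    dz-=.001; r.move_linear(P(dz),vel=.01); r.sleep(.15); d=F()-f0
    print(round(dz,4),d.round(2))
    if d[2]>1.7 or np.hypot(*d[:2])>2.5: break
print(r.current_t(),r.current_opening())
for k in("scene","top"): np.savez(f"seat_{k}.npz",**optics.get_image(k))
a=np.load("seat_scene.npz")["pixels"][60:200,240:380]; b=np.load("seat_top.npz")["pixels"][110:210,240:380]
cv2.imwrite("pics/seat.png",np.hstack([cv2.resize(a,(400,400)),cv2.resize(b,(400,400))])[...,::-1])
```

```text
in [ 0.65141097  0.18447572 -2.97454899] 13.2917
[ 0.23609615 -0.07076553  0.80833393]
0.011 [-1.03 -0.64  1.11]
0.01 [-2.07 -0.18  1.04]
0.009 [-0.77 -1.85  0.77]
0.008 [-0.73 -0.29  0.58]
0.007 [-0.69 -0.35  0.84]
0.006 [-0.95  0.22  0.22]
0.005 [-1.26  0.15  1.14]
0.004 [-0.67  0.18  0.79]
0.003 [-1.27 -0.3   1.22]
0.002 [-0.69 -0.03  0.5 ]
0.001 [0.16 0.49 3.6 ]
19.3917 0.1761581649950594
```

View pics/seat.png

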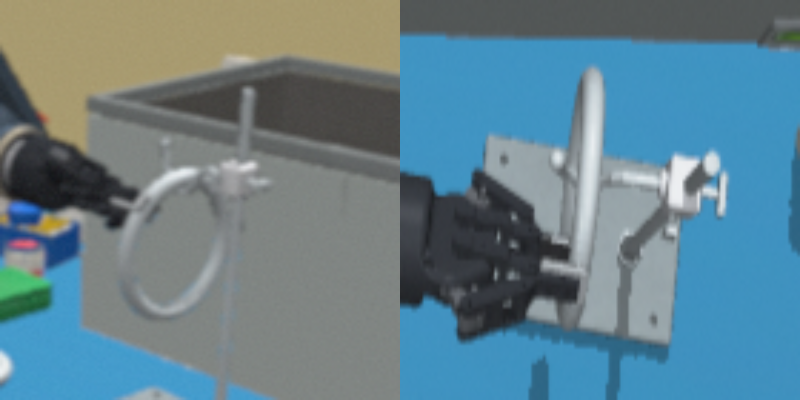

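The ring is threaded over the hook, with its bar on the bend and contact felt within 1 mm of the predicted height. I release it in small steps and retreat.

Run:
```python
from h import *
for o in(.19,.21,.24,.28,.34,.42,.5):
    r.set_gripper(o,20); r.sleep(.15); print(o,np.round(r.current_contact_force(),2),r.current_finger_force())
p=np.array(r.current_tool_pos()); r.sleep(.5)
r.move_linear(p+.03*h,vel=.03); print(np.round(r.current_contact_force(),2))
r.move_linear(p+.16*h,vel=.1); r.sleep(1.5)
for i in range(3):
    im=optics.get_image("top"); P=pts(im); d=P-H; w=(abs(d@h)<.03)&(d[...,2]>-.09)&(np.linalg.norm(d,axis=-1)<.1); 
    print(r.current_t(),w.sum(),P[w].mean(0).round(4)); r.sleep(.7)
s=optics.get_image("scene"); a=s["pixels"][60:200,240:380]; b=im["pixels"][110:210,240:380]
cv2.imwrite("pics/hang.png",np.hstack([cv2.resize(a,(400,400)),cv2.resize(b,(400,400))])[...,::-1])
# plate shift check
P=pts(im); hsv=cv2.cvtColor(im["pixels"],cv2.COLOR_RGB2HSV)
```

```text
0.19 [0.39 0.05 1.59] 39.06900554895401
0.21 [1.27 0.16 0.94] 2.8314267843961716
0.24 [-0.77  0.17 -0.98] 0.0
0.28 [0.76 0.7  0.74] 0.0
0.34 [-0.16  0.25 -0.65] 0.0
0.42 [-0.86 -0.13 -0.91] 0.0
0.5 [ 0.29  0.41 -0.4 ] 0.0
[-0.65 -0.12  0.67]
26.7667 681 [ 0.5437 -0.1928  0.2669]
27.5167 683 [ 0.5434 -0.1928  0.2666]
28.2667 683 [ 0.5435 -0.1928  0.2666]
```

View pics/hang.png

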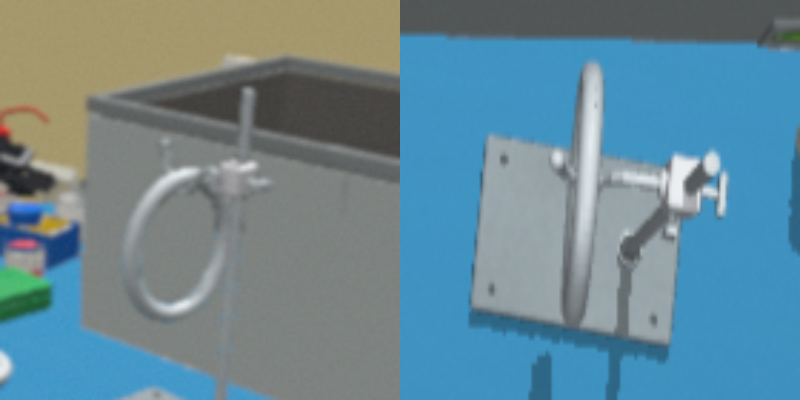

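The ring hangs upright and still in the bend, the stand has not moved, and the gripper is clear.

```bash
python3 -c "
from h import *
print(r.hand_in())"
```

```text
the job is handed in; nothing more can be done
None
```

The larger ring hangs upright and still in the bend of the hook, whose wire centre is about 277 mm above the worktop. The stand looked unmoved, the arm went nowhere near the small ring, flask or bottle, and I handed the job in at about 28 s.

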